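# Moisture check on a pinned plaster mould

### The job

Lock the banding wheel by dropping the loose pin fully home through the drilled lug on the wheel into the foot's socket below, and let go of it. Then take the moisture probe from its stand and hold its sprung tip inside the ringed spot (not a cross) on the sloping plaster mould, square to that face, pressing lightly so that the tip is about half way in and never hard against its stop. Finish while holding the probe there, with the pin still home and the bystanding pottery and brush left where they are.

Things in the scene. Friction and masses are not known exactly. Their poses are not given: they have to be found in the camera images.
- pin: Loose steel lock pin standing in the pale block. Round head 22 mm diameter, 42 mm tall; below it a shank 10 mm diameter, 40 mm long, tapering to 6 mm over its last 6 mm. About 70 g. Origin on the axis at the head's underside (shoulder); z up through the head: shank tip at z = -40 mm, head top at +42 mm. Fully home, the shoulder rests on the lug.
- lock_hole (a point): Mouth centre (top face, 60 mm above table) of the 14 mm hole in the 12 mm thick lug on the wheel's rim, 140 mm from its axis. z up; wheel's axes, lug points along +y. 7 mm below is the foot's socket: 13 mm through hole, 26 mm deep, in line to about 1 mm. Mould edge is 75 mm from the hole along -y, up to 145 mm above table: spread the fingers along x.
- wheel_base: Fixed steel foot of the banding wheel, carrying the turning head with the mould and the lug. Origin on the wheel's axis at table height; z up, +y towards the socket block under the lug.
- wheel (a joint): Turn of the banding wheel's head (200 mm disc with lug and mould), rad, anticlockwise from above; 0 is where lug hole and socket are in line. It turns with light friction (0.08 N m) until pinned. Its vertical axis is on the fixed foot.
- mould (a point): Plaster hump mould on the wheel: slab 130 x 130 x 30 mm with a low round dome (72 mm diameter, 16 mm high) in the middle of its flat face, which slopes at 0.35 rad. Origin at the centre of the flat upper face, under the dome; z is that face's outward normal; the low edge is at -x, roughly towards the robot. Marks near the four corners: three crosses, one ring.
- spot (a point): Centre of the pencilled ring (20 mm diameter) on the mould's flat face, at (-42, -42) mm in the mould's x, y: its lower edge, the corner on the side away from the lug. Axes as the mould's, z the outward normal. The surface is rigid.
- probe: Moisture probe standing tip down in the darker, taller stand. Grey round barrel 26 mm diameter from z = 6 to 85 mm, flange 34 mm diameter at z = 0 to 6 mm, steel nose 18 mm diameter down to -30 mm, sprung tip down to -52 mm. Origin on the axis at the flange's underside (rests on the stand's top); z from tip to barrel. About 130 g. Grip near z = 50 mm.
- plunger (a joint): How far the probe's sprung tip (8 mm diameter, rounded) is pushed in, m: 0 out, 0.010 at its stop. The spring gives 1.6 N at 0 and 0.4 N more for each mm (3.6 N at half way).
- probe_tip (a point): End of the probe's sprung tip, on its axis: 52 mm below the probe's origin when the tip is out.
- pin_block: Fixed pale wooden block 60 x 60 x 50 mm tall with a 13 mm through hole at its centre, holding the pin. Origin at the centre of its underside.
- probe_stand: Fixed darker wooden stand 70 x 70 x 65 mm tall with a 22 mm through hole at its centre, holding the probe. Origin at the centre of its underside. It and the pin block may be on either side of the wheel.
- mug: Bystander: white mug, 80 mm diameter, 90 mm tall; origin under its centre.
- bowl: Bystander: terracotta bowl, 120 mm diameter, 50 mm tall; origin under its centre.
- jar: Bystander: amber jar, 64 mm diameter, 80 mm tall; origin under its centre.
- brush: Bystander: brush lying on the table; origin under its centre.
- pinch_pot: Bystander: small pale pot, 64 mm diameter, 45 mm tall; origin under its centre.
- tile: Bystander: flat terracotta tile 90 x 90 x 8 mm; origin under its centre.
Things that resemble listed ones, but are neither listed nor needed, are in the scene too. What is shaped like the pin but orange is not meant.

How it is judged (in metres and radians):
On the way, in this order (a step that is already met when the one before it is completed fails the run):
1. the pin is fully home through lug and socket, and let go (horizontal distance between pin and lock_hole below 0.004 m and z of pin in the frame of lock_hole between -0.003 and 0.003 m and angle between pin's own z axis and vertical below 0.1 rad and contact force between the fingers and pin below 0.05 N), for 0.2 s.
2. the probe is held in the fingers, lifted out of its stand (contact force between the fingers and probe above 1 N and distance between probe and probe_stand above 0.13 m), for 0.2 s.
3. the probe's tip is pressed lightly and squarely inside the ring (distance between probe_tip and spot below 0.009 m and angle between the z axis of probe and the z axis of spot, either way round below 0.14 rad and value of joint plunger between 0.002 and 0.009 m and contact force between probe and wheel_base between 1 and 9 N and contact force between the fingers and probe above 1 N), for 0.3 s.
At the end, for the whole second after the job is handed in: Probe held still in the fingers, clear of its stand: tip within 9 mm of the ring centre, axis within 0.14 rad of the normal, pushed in 2-9 mm at 1-9 N. Pin let go, within 4 mm of the hole axis, upright to 0.1 rad, shoulder within 3 mm of the lug; wheel within 0.035 rad of 0 (all of step 1 and all of step 3 and value of joint wheel between -0.035 and 0.035 rad and linear speed of probe below 0.02 m/s and contact force between probe and probe_stand below 0.05 N); the arm keeps its last pose, push and grip.
It fails at once if the probe is pushed hard (over 15 N) against the mould (contact force between probe and wheel_base above 15 N).
It fails at once if a bystander is moved by more than 30 mm (distance of any of mug, bowl, jar, brush, pinch_pot, tile from where it was at the start of the episode above 0.03 m).
It also fails if it takes over 61 s, if anything falls off the work surface, if the arm or the gripper's body presses on something with over 40 N, if the wrist force passes 120 N, or if a joint passes its speed limit or range.

### The arm

A 6-joint arm with a two-finger parallel gripper is mounted at the origin on the work surface. World frame = base frame: x ahead of the robot, y to its left, z up, the work surface at z = 0. Lengths are in mm, angles in rad, forces in N, time in s.
With the tool pointing down it reaches from about 350 to 725 mm from the base axis. Payload 4.3 kg.
Tool frame: the origin (TCP) lies at the very end of the fingers, on their centre line; the grasp point (between the pads) lies 19 mm behind it; z points along the fingers, x is the direction in which the jaws open and shut, and the axes are right-handed (so a half turn about z gives the same grasp; the last joint's range is limited). The gripper opens to 85 mm and grips with 20 to 120 N. Pads are 22 mm wide; open, the fingers measure 114 mm over their backs; the gripper's body (76 mm by 85 mm) begins 54 mm behind the grasp point. The pads swing forward as they close: fully open they stand 13 mm farther back than shut.
Start: joints at [-1.276, 0.377, 0.081, 1.274, 0, 1.46], TCP at [226.469, -528.563, 231.329] pointing down, gripper open.
Joint ranges: [-2.72, 2.72], [-0.84, 1.66], [-1.02, 1.22], [-1.77, 2.12], [-1.37, 1.28], [-3.14, 3.14]. Speed limits (rad/s): [2.57, 2.57, 3.14, 3.14, 3.14, 3.14].

### API

Orientations are given as a unit quaternion [w, x, y, z].
In Python, from station import * gives the robot as it stands. The module is installed in compiled form; this text tells all that it offers.
- The arm moves only by the tool step_arm, never from a script. Its argument "moves" is a list of rows, each an object with "travel": the shift along the tool's x, y, z in units of 0.75 m (1.0 is 0.75 m), a list of three; "twist": the turn, a rotation vector about the tool's x, y, z in units of 0.1 rad (1.0 is 0.1 rad), a list of three; "fingers": the opening, from 0 (shut) to 1 (fully open). In form: [{"travel": [dx, dy, dz], "twist": [wx, wy, wz], "fingers": fingers}, ...]. A call has 1 to 12 rows; each row shifts and turns the commanded pose from where the row before left it, along the tool's axes as they then stand; what a row does not reach is not made up. A row lasts 1/12 s, in which the tool goes at most 41.7 mm and 7.16 degrees, less where a joint would pass 70% of its speed; a pose out of reach is approached as far as the arm can. A call with a number of a shift or a turn outside -1 to 1 is refused whole. A call with a gripper value outside its range is refused whole. The fingers move at their own pace and stop on an object; the grip force is fixed at half the most. Time passes only in rows, so rows that do not move let the fingers close. It gives the time, the measured TCP pose, the force and the opening at its end, in the units of the state.
- read_state(): the state, without advancing time (a new reading comes with each control period).
- get_image(name): name is "scene" or "side" or "wrist"; returns the picture (480x640x3 uint8, red, green, blue); there is no depth.
- get_calibration(name): a dict with "fx", "fy", "cx", "cy" (pixels), "distortion" ([k1, k2, p1, p2, k3] as OpenCV has them; the pictures are not rectified), "R" (3x3) and "t" (3): a world point X has camera coordinates R X + t; the wrist camera has in their place "hand_eye" (4x4, takes a point from camera to tool coordinates, whose origin is the TCP and whose axes are the tool frame's). Camera axes: x right, y down, z forward; pixel columns grow to the right and rows downward; lengths in mm; the calibration is good to about 2 mm. A picture is of the moment at which its call begins: read the wrist's pose just before it. get_calibration takes no time and is no camera call.
- job_done(): hands the job in, once; it reports no verdict.
The state is a dict: "clock": time; "joint_pos": joint angles; "joint_vel": joint speeds; "joint_efforts": joint torques, N m; "position": TCP position; "eef_rot": TCP orientation; "force": force on the tool from outside, world axes, zero at the start; "torque": the same for the moment, N m; "gripper_width": opening from 0.0 (shut) to 1.0 (fully open).
Only numpy, scipy, OpenCV 4.12 (cv2) and the standard library are available. Lean on these libraries where they do the work, as an engineer would, in place of code of your own. Each camera call takes 0.05 s, during which the arm holds its last target. There are 200 camera calls.

## Working session

There is one attempt and no reset: what is moved stays moved. The work goes in short steps, Python scripts to look and compute and a tool call to move; the robot and the scene stay as the last step left them, time stands still between calls to the robot, and variables do not carry over. Pictures are saved under pics/ and viewed, about 8 in all and at most 12, crops included, and the job is handed in when it is done.

Besides the shell and the picture viewer there is one more tool, called as name(argument=value, ...), one argument or row to a line, values as JSON. step_arm: Moves the arm, as the interface text tells. Shifts and turns lie within -1 to 1; 1 stands for 0.75 m of shift or 0.1 rad of turn. Its arguments: {"type":"object","properties":{"moves":{"type":"array","items":{"type":"object","properties":{"travel":{"type":"array","items":{"type":"number"}},"twist":{"type":"array","items":{"type":"number"}},"fingers":{"type":"number"}}}}},"required":["moves"]}

```bash
mkdir -p pics; ls; python3 - <<'E'
from station import *
import cv2,json
for n in("scene","side","wrist"):
    im=get_image(n); cv2.imwrite(f"pics/{n}0.png",im[:,:,::-1]); print(n,get_calibration(n))
print(read_state())
E
```

```text
pics
scene {'fx': 565.1033633923421, 'fy': 565.1033633923421, 'cx': 318.5905801071597, 'cy': 244.71402732840312, 'distortion': array([-0.04414751,  0.        ,  0.        ,  0.        ,  0.        ]), 'R': array([[-0.06356106,  0.99797596,  0.00199198],
       [ 0.6270229 ,  0.04148776, -0.77789526],
       [-0.77640342, -0.04819484, -0.62839079]]), 't': array([  30.51291861, -273.17584754, 1663.59938628])}
side {'fx': 519.2377027024368, 'fy': 519.2377027024368, 'cx': 313.4446908488466, 'cy': 240.0880336446473, 'distortion': array([-0.00235114,  0.        ,  0.        ,  0.        ,  0.        ]), 'R': array([[-0.84311204, -0.53751437, -0.01550429],
       [-0.25915175,  0.43141488, -0.86413053],
       [ 0.47117136, -0.72454089, -0.50302887]]), 't': array([463.58446085, 218.75927022, 846.54851044])}
wrist {'fx': 350.6722086707916, 'fy': 350.6722086707916, 'cx': 322.7987422296213, 'cy': 241.71988572242205, 'distortion': array([-0.06864241,  0.        ,  0.        ,  0.        ,  0.        ]), 'hand_eye': array([[ 9.99999814e-01,  2.54081376e-04,  5.54419602e-04,
         5.11676709e-
[... 256 characters left out ...]
0]])}
{'clock': 0.15, 'joint_pos': array([-1.27631457e+00,  3.77917067e-01,  7.99248241e-02,  1.27438946e+00,
       -2.32915087e-05,  1.46051044e+00]), 'joint_vel': array([-0.00138877, -0.0034436 ,  0.00546807, -0.00025554, -0.00016324,
        0.00346112]), 'joint_efforts': array([ 1.80043062e-03, -4.64036787e+01,  2.70169884e+01,  1.39096924e-02,
       -4.68039661e-05,  8.54069924e-06]), 'position': array([ 226.29761854, -528.05010011,  230.55996833]), 'eef_rot': array([-4.97631898e-04,  8.34806663e-01, -5.50542647e-01, -6.17130119e-04]), 'force': array([ 0.19761772,  0.39755703, -0.67745106]), 'torque': array([-0.0207625 ,  0.00070857, -0.01774634]), 'gripper_width': 0.9978857387568418}
```

View pics/scene0.png

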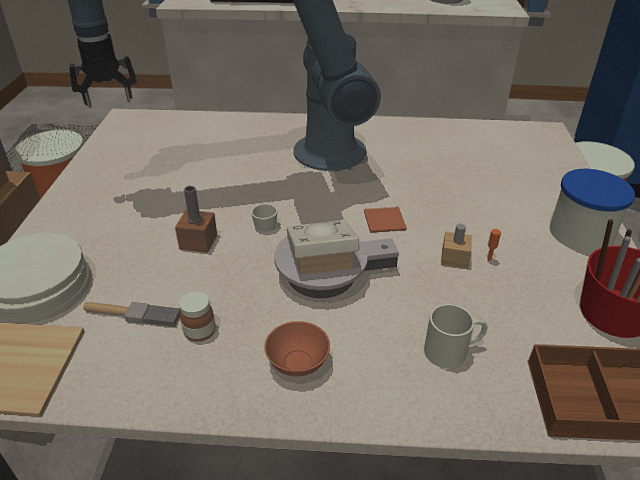

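View pics/side0.png

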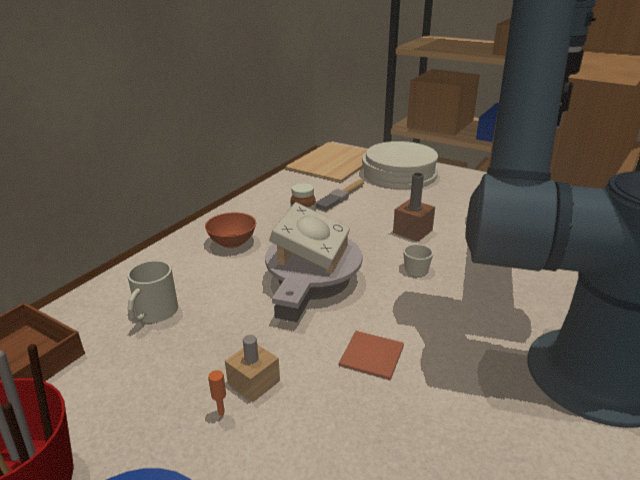

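Scene view: the pin's grey head is at (459,230) in the pale block (457,250). The lookalike is the orange pin at (494,240), plus the tools in the red cup at (620,270). The probe is at (192,205) in the dark stand and the wheel's lug at (380,253). The ring appears on the mould in the side view at about (338,228). I choose the grey pin in the pale block and will check it in close crops.

```bash
python3 - <<'E'
import cv2,numpy as np
s=cv2.imread('pics/scene0.png');d=cv2.imread('pics/side0.png')
def c(im,x,y,w,h,k): return cv2.resize(im[y:y+h,x:x+w],(w*k,h*k),interpolation=cv2.INTER_CUBIC)
a=np.hstack([c(s,270,215,133,75,3),c(d,265,200,100,75,4)[:225,:400]])
A=c(s,270,215,133,85,3)[:,:400]; B=c(d,262,200,100,75,4)
C=c(d,262,250,100,75,4); D=c(s,430,215,80,60,5)
out=np.zeros((600,800,3),np.uint8)
out[:A.shape[0],:A.shape[1]]=A; out[:300,400:]=B; out[300:,:400]=C; out[300:,400:]=D
cv2.imwrite('pics/comp1.png',out)
E
```

```text
(no output)
```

View pics/comp1.png

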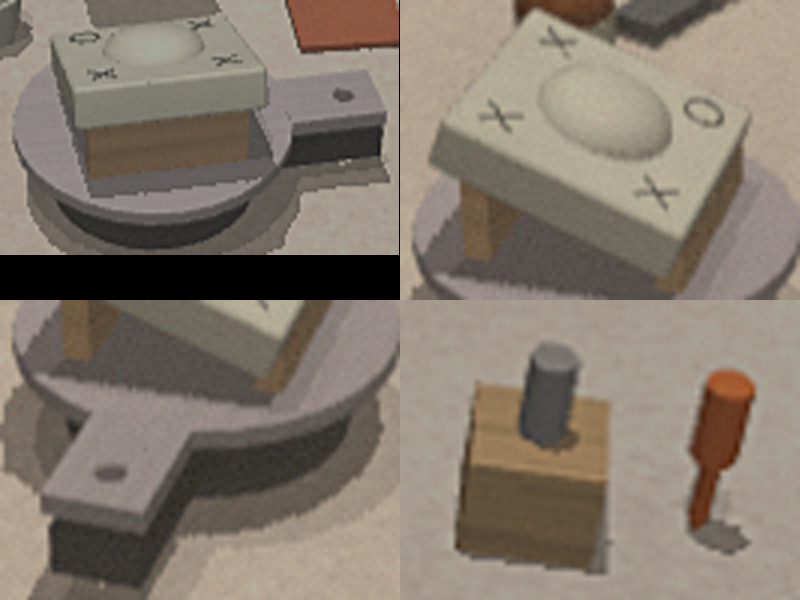

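The crops show the lug hole at scene (384.3,246.7) and side (289.5,293.3). The ring is at scene (298.3,227.7) and side (338,228), on the robot-side, -y corner, as described. The grey pin stands in the pale block, and the orange one is clearly separate. Next I triangulate.

```bash
cat > h.py <<'E'
import cv2,numpy as np
from scipy.spatial.transform import Rotation as Ro
from station import *
def cal(n,st=None):
    c=get_calibration(n);K=np.array([[c['fx'],0,c['cx']],[0,c['fy'],c['cy']],[0,0,1]])
    if n=='wrist':
        T=np.eye(4);T[:3,:3]=rot(st).as_matrix();T[:3,3]=st['position']
        W=T@np.array(c['hand_eye']);M=np.linalg.inv(W);return K,c['distortion'],M[:3,:3],M[:3,3]
    return K,c['distortion'],np.array(c['R']),np.array(c['t'])
def rot(st): q=st['eef_rot'];return Ro.from_quat([q[1],q[2],q[3],q[0]])
def ray(cam,uv):
    K,D,R,t=cam;p=cv2.undistortPoints(np.array([[uv]],float),K,D)[0,0]
    d=R.T@np.array([p[0],p[1],1]);return -R.T@t,d/np.linalg.norm(d)
def onz(cam,uv,z): o,d=ray(cam,uv);return o+d*(z-o[2])/d[2]
def tri(*obs):
    A=np.zeros((3,3));b=np.zeros(3);rs=[ray(*o) for o in obs]
    for o,d in rs: P=np.eye(3)-np.outer(d,d);A+=P;b+=P@o
    X=np.linalg.solve(A,b);return X,max(np.linalg.norm(np.cross(X-o,d)) for o,d in rs)
def proj(cam,X):
    K,D,R,t=cam;return cv2.projectPoints(np.array([X],float),cv2.Rodrigues(R)[0],t,K,D)[0][0,0]
E
python3 - <<'E'
from h import *
np.set_printoptions(precision=1,suppress=True)
s,d=cal('scene'),cal('side')
P=dict(hole=((384.3,246.7),(289.5,293.2)),ring=((298.3,227.7),(338,228)),x_far_neg=((304,239.7),(301.5,210)),x_far_pos=((346.3,235),(287,229)),x_near_pos=((337.3,222.7),(326.2,248)),
 pin=((461.2,225),(250.5,340)),probe=((190.5,189),(417,176)))
for k,(a,b) in P.items(): print(k,*tri((s,a),(d,b)))
print('hole z60',onz(s,P['hole'][0],60),onz(d,P['hole'][1],60))
for z in (92,85): print('pin z',onz(s,P['pin'][0],z),onz(d,P['pin'][1],z))
print('probe z150',onz(s,P['probe'][0],150),onz(d,P['probe'][1],150))
E
```

```text
hole [508.3 144.6  60.5] 0.26526011770315594
ring [514.2 -41.1 107.3] 0.19630214075021535
x_far_neg [590.8 -22.2 136.7] 0.06549240438368664
x_far_pos [569.7  60.7 136.9] 0.6032996770654919
x_near_pos [492.6  40.9 108.5] 0.2291930222686765
pin [463.1 311.2  93.6] 0.5644263778018804
probe [ 446.  -283.6  148.8] 1.4392840680761494
hole z60 [507.4 144.4  60. ] [508.8 144.3  60. ]
pin z [460.4 311.3  92. ] [464.4 310.4  92. ]
pin z [450.9 313.7  85. ] [469.9 304.4  85. ]
probe z150 [ 445.5 -284.3  150. ] [ 444.6 -277.7  150. ]
```

Triangulation agrees with the given sizes: hole z is 60.5 and the marks are 84 mm apart with a rise of 29 mm. Head yaw is about 0.25 rad, with the wheel axis near (543,9). Next I write a planner that prints move rows and go to a viewing pose with the wrist camera straight above the lug hole.

```bash
cat >> h.py <<'E'
def down(yaw): return Ro.from_euler('z',yaw)*Ro.from_euler('x',np.pi)
def plan(p1,R1,n,f,p0=None,R0=None,dec=3):
    """print n rows from (p0,R0) (default: measured) to (p1,R1); chunks of 12; returns predicted end"""
    st=read_state(); p=np.array(st['position'] if p0 is None else p0,float);R=rot(st) if R0 is None else R0
    pa,Ra=p.copy(),R; w=(Ra.inv()*R1).as_rotvec()
    for i in range(1,n+1):
        a=i/n; pt=pa+(np.array(p1)-pa)*a; Rt=Ra*Ro.from_rotvec(w*a)
        tr=np.round(R.inv().apply(pt-p)/750,dec)+0.; tw=np.round((R.inv()*Rt).as_rotvec()/.1,2)+0.
        assert np.abs(tw).max()<=1 and np.linalg.norm(tr)<.0556,(tr,tw)
        print('{"travel":%s,"twist":%s,"fingers":%s},'%(tr.tolist(),tw.tolist(),f))
        if i%12==0: print('--')
        p=p+R.apply(tr*750); R=R*Ro.from_rotvec(tw*.1)
    print('end',p,R.as_rotvec());return p,R
E
python3 -c "
from h import *
plan([477,60,235],down(.25),18,1)"
```

```text
{"travel":[-0.033, -0.034, 0.0],"twist":[0.0, 0.0, -0.79],"fingers":1},
{"travel":[-0.03, -0.037, -0.001],"twist":[0.0, 0.0, -0.78],"fingers":1},
{"travel":[-0.027, -0.039, 0.0],"twist":[0.0, 0.0, -0.79],"fingers":1},
{"travel":[-0.023, -0.041, 0.0],"twist":[0.0, 0.0, -0.79],"fingers":1},
{"travel":[-0.021, -0.042, 0.0],"twist":[0.0, 0.0, -0.78],"fingers":1},
{"travel":[-0.017, -0.045, -0.001],"twist":[0.0, 0.0, -0.79],"fingers":1},
{"travel":[-0.014, -0.045, 0.0],"twist":[-0.01, 0.0, -0.79],"fingers":1},
{"travel":[-0.01, -0.046, 0.0],"twist":[0.0, 0.0, -0.78],"fingers":1},
{"travel":[-0.006, -0.047, -0.001],"twist":[0.0, 0.01, -0.79],"fingers":1},
{"travel":[-0.003, -0.047, 0.0],"twist":[0.0, 0.0, -0.79],"fingers":1},
{"travel":[0.002, -0.048, 0.0],"twist":[0.0, 0.0, -0.78],"fingers":1},
{"travel":[0.004, -0.047, -0.001],"twist":[0.0, 0.0, -0.79],"fingers":1},
--
{"travel":[0.009, -0.046, 0.0],"twist":[0.0, 0.0, -0.79],"fingers":1},
{"travel":[0.012, -0.046, 0.0],"twist":[0.0, 0.0, -0.78],"fingers":1},
{"travel":[0.016, -0.045, 0.0],"twist":[0.0, 0.0, -0.79],"fingers":1},
{"travel":[0.019, -0.043, -0.001],"twist":[0.0, 0.0, -0.79],"fingers":1},
{"travel":[0.022, -0.042, 0.0],"twist":[0.0, 0.0, -0.78],"fingers":1},
{"travel":[0.026, -0.039, 0.0],"twist":[0.0, 0.0, -0.79],"fingers":1},
end [476.92432365  59.60839046 234.66876322] [-3.11682372e+00 -3.91600495e-01  2.84187380e-04]
```

step_arm(
  moves=[
    {"travel": [-0.033, -0.034, 0], "twist": [0, 0, -0.79], "fingers": 1},
    {"travel": [-0.03, -0.037, -0.001], "twist": [0, 0, -0.78], "fingers": 1},
    {"travel": [-0.027, -0.039, 0], "twist": [0, 0, -0.79], "fingers": 1},
    {"travel": [-0.023, -0.041, 0], "twist": [0, 0, -0.79], "fingers": 1},
    {"travel": [-0.021, -0.042, 0], "twist": [0, 0, -0.78], "fingers": 1},
    {"travel": [-0.017, -0.045, -0.001], "twist": [0, 0, -0.79], "fingers": 1},
    {"travel": [-0.014, -0.045, 0], "twist": [0, 0, -0.79], "fingers": 1},
    {"travel": [-0.01, -0.046, 0], "twist": [0, 0, -0.78], "fingers": 1},
    {"travel": [-0.006, -0.047, -0.001], "twist": [0, 0, -0.79], "fingers": 1},
    {"travel": [-0.003, -0.047, 0], "twist": [0, 0, -0.79], "fingers": 1},
    {"travel": [0.002, -0.048, 0], "twist": [0, 0, -0.78], "fingers": 1},
    {"travel": [0.004, -0.047, -0.001], "twist": [0, 0, -0.79], "fingers": 1},
  ],
)

```text
clock: 1.15
position: [393.5, -134.5, 234.1]
eef_rot: [-0.0, 0.994, -0.109, -0.0]
force: [-0.3, 0.5, -0.7]
gripper_width: 1.0
```

step_arm(
  moves=[
    {"travel": [0.009, -0.046, 0], "twist": [0, 0, -0.79], "fingers": 1},
    {"travel": [0.012, -0.046, 0], "twist": [0, 0, -0.78], "fingers": 1},
    {"travel": [0.016, -0.045, 0], "twist": [0, 0, -0.79], "fingers": 1},
    {"travel": [0.019, -0.043, -0.001], "twist": [0, 0, -0.79], "fingers": 1},
    {"travel": [0.022, -0.042, 0], "twist": [0, 0, -0.78], "fingers": 1},
    {"travel": [0.026, -0.039, 0], "twist": [0, 0, -0.79], "fingers": 1},
    {"travel": [0, 0, 0], "twist": [0, 0, 0], "fingers": 1},
    {"travel": [0, 0, 0], "twist": [0, 0, 0], "fingers": 1},
  ],
)

```text
clock: 1.82
position: [477.1, 60.4, 234.6]
eef_rot: [0.0, 0.992, 0.126, -0.0]
force: [-1.0, 0.1, -0.4]
gripper_width: 0.998
```

```bash
python3 - <<'E'
from h import *
st=read_state();im=get_image('wrist');cv2.imwrite('pics/w1.png',im[:,:,::-1])
print(st['clock'],st['position'],rot(st).as_rotvec(),st['joint_vel'].round(3),st['force'])
c=cal('wrist',st)
for X in ([508.3,144.6,60.5],[514.2,-41,107.3],[514.2,-41,107.3]):print(proj(c,X))
E
```

```text
1.8167 [477.09706469  60.44665208 234.56802162] [ 3.11615906e+00  3.96253036e-01 -1.46181710e-03] [-0.052 -0.018 -0.024  0.008 -0.011  0.   ] [-0.966499    0.07091173 -0.38636015]
[381.89363672 136.3838131 ]
[334.67770695 348.36960394]
[334.67770695 348.36960394]
```

View pics/w1.png

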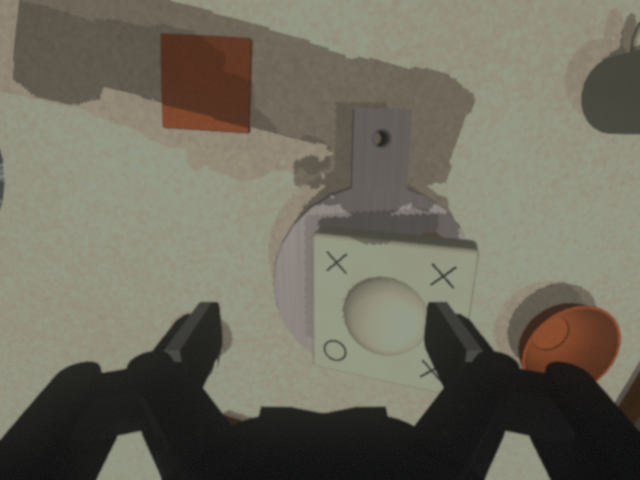

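The wrist view shows the hole at (381,137) and the ring at (335,350), within 2 px of what stereo predicted. Something off-centre shows inside the hole, so I zoom in to check the socket alignment.

```bash
python3 - <<'E'
import cv2,numpy as np
i=cv2.imread('pics/w1.png')
a=cv2.resize(i[120:155,362:402],None,fx=14,fy=14,interpolation=cv2.INTER_CUBIC)
a=cv2.convertScaleAbs(a,alpha=1.8)
cv2.imwrite('pics/w1c.png',a)
g=i[127:148,370:393].sum(2)//3
print(g)
E
```

```text
[[95 95 95 96 94 94 94 94 93 93 93 92 92 93 92 94 93 92 93 94 93 93 94]
 [95 96 95 94 94 94 92 91 91 89 89 87 86 86 88 89 90 92 92 94 93 94 94]
 [96 95 95 93 94 93 90 86 84 79 78 76 76 77 80 82 85 89 92 92 94 94 94]
 [95 95 95 94 92 90 84 78 71 64 64 63 63 67 69 73 77 82 88 92 93 94 94]
 [94 95 95 93 91 86 79 70 58 52 48 49 51 55 59 65 69 74 82 87 91 93 94]
 [95 95 95 91 86 82 77 70 60 49 42 41 41 44 50 55 60 68 76 84 90 93 95]
 [95 93 93 89 84 82 80 77 69 57 45 40 38 38 43 48 56 63 70 77 86 92 95]
 [96 95 91 86 84 84 84 82 77 67 51 39 37 37 40 43 50 55 63 74 83 90 93]
 [94 93 90 85 85 86 87 84 81 73 61 46 37 36 37 40 46 54 62 70 78 88 93]
 [95 92 88 86 87 87 85 86 83 77 67 50 36 37 37 39 44 50 59 67 78 87 92]
 [95 92 87 85 86 87 87 85 83 80 71 52 39 36 38 41 43 50 58 66 76 86 94]
 [94 91 88 85 86 87 88 85 85 81 72 54 40 35 37 40 43 49 57 64 76 85 91]
 [94 92 88 84 86 87 87 85 83 79 69 52 40 36 38 41 44 51 57 66 76 85 91]
 [94 92 86 83 84 86 85 85 84 78 65 48 35 37 37 41 45 53 60 68 79 87 93]
 [94 93 88 84 83 85 85 84 81 72 58 43 38 37 41 42 48 55 63 72 81 88 93]
 [94 94 91 85 84 83 83 82 74 64 49 42 38 38 42 46 54 59 68 77 83 91 95]
 [94 95 91 86 84 83 81 74 63 51 42 39 39 42 45 51 58 67 73 80 88 93 96]
 [95 95 93 89 85 82 76 66 51 43 40 40 43 46 53 59 66 74 79 85 91 94 95]
 [95 95 94 92 89 82 75 64 52 48 47 48 50 57 62 69 74 80 85 89 92 95 94]
 [94 95 95 93 92 87 82 74 66 62 60 62 66 69 72 76 82 87 90 93 94 95 95]
 [95 95 96 95 92 92 87 83 82 78 76 76 79 80 81 85 88 91 94 95 95 94 95]]
```

View pics/w1c.png

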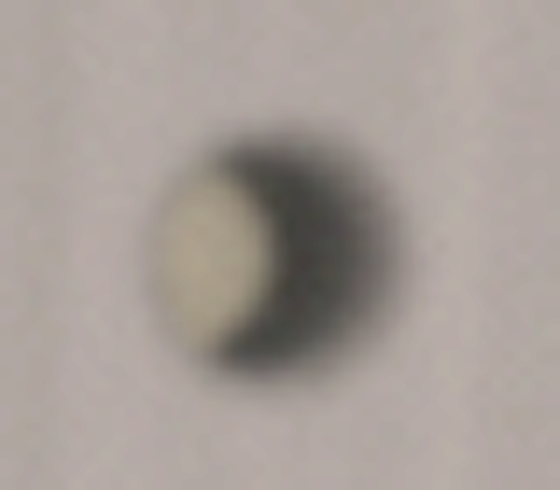

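```bash
python3 - <<'E'
from h import *
np.set_printoptions(precision=1,suppress=True)
st=read_state();c=cal('wrist',st);s,d=cal('scene'),cal('side')
hole=onz(c,(381.3,137.7),60);print('hole wrist',hole)
x=np.array([np.cos(.25),np.sin(.25),0]);y=np.array([-x[1],x[0],0])
for z in(60,41,15):
    r=7 if z==60 else 6.5
    q=hole.copy();q[2]=z
    print(z,'centre',proj(c,q),'right',proj(c,q+r*x),'left',proj(c,q-r*x),'top',proj(c,q+r*y),'bot',proj(c,q-r*y))
# marks in three views
P=dict(ring=((298.3,227.7),(338,228),(335,350)),xfp=((346.3,235),(287,229),(444,275)),xnp=((337.3,222.7),(326.2,248),(337.5,262)))
M={k:tri((s,a),(d,b),(c,w)) for k,(a,b,w) in P.items()}
for k in M: print(k,*M[k])
v=M['xnp'][0]-M['ring'][0];print('head yaw',np.arctan2(-v[0],v[1]), 'hole-mould yaw')
print('axis',hole-140*np.array([-np.sin(.25),np.cos(.25),0]))
E
```

```text
hole wrist [507.9 142.2  60. ]
60 centre [381.3 137.7] right [389.3 137.8] left [373.3 137.6] top [381.6 129.4] bot [381.  145.9]
41 centre [378.  137.6] right [385.  137.6] left [371.  137.5] top [378.3 130.3] bot [377.8 144.8]
15 centre [374.1 137.5] right [380.6 137.5] left [367.6 137.4] top [374.4 130.7] bot [373.9 144.2]
ring [514.3 -41.9 107.6] 1.4991919954127841
xfp [570.   59.5 137. ] 1.814221413418638
xnp [493.6  39.8 108.8] 1.715614353957648
head yaw 0.24815570354704625 hole-mould yaw
axis [542.6   6.5  60. ]
```

The socket's light edge was predicted at 380.6 px for perfect alignment and observed at 380.5, so the wheel is already in line and must not be disturbed. Next I hover over the pin.

step_arm(
  moves=[
    {"travel": [0.0072, -0.0366, 0.014], "twist": [0, 0, 0], "fingers": 1},
    {"travel": [0.0072, -0.0366, 0.014], "twist": [0, 0, 0], "fingers": 1},
    {"travel": [0.0072, -0.0366, 0.014], "twist": [0, 0, 0], "fingers": 1},
    {"travel": [0.0072, -0.0366, 0.014], "twist": [0, 0, 0], "fingers": 1},
    {"travel": [0.0072, -0.0366, 0.014], "twist": [0, 0, 0], "fingers": 1},
    {"travel": [0.0072, -0.0366, 0.014], "twist": [0, 0, 0], "fingers": 1},
    {"travel": [0.0072, -0.0366, 0.014], "twist": [0, 0, 0], "fingers": 1},
    {"travel": [0.0072, -0.0366, 0.014], "twist": [0, 0, 0], "fingers": 1},
    {"travel": [0.0072, -0.0366, 0.014], "twist": [0, 0, 0], "fingers": 1},
    {"travel": [0, 0, 0], "twist": [0, 0, 0], "fingers": 1},
    {"travel": [0, 0, 0], "twist": [0, 0, 0], "fingers": 1},
  ],
)

```text
clock: 2.78
position: [462.5, 309.5, 139.7]
eef_rot: [0.001, 0.992, 0.124, -0.001]
force: [0.5, -0.3, 0.8]
gripper_width: 0.999
```

```bash
python3 - <<'E'
from h import *
st=read_state();im=get_image('wrist');cv2.imwrite('pics/w2.png',im[:,:,::-1])
print(st['position'],rot(st).as_euler('zyx'))
c=cal('wrist',st);print(proj(c,[463.1,311.2,92]),proj(c,[463.1,311.2,50]))
E
```

```text
[462.50620229 309.52198847 139.66914419] [-2.49611998e-01 -1.69543769e-03  3.13988238e+00]
[324.5804839  265.76805382] [324.44449031 244.15767856]
```

View pics/w2.png

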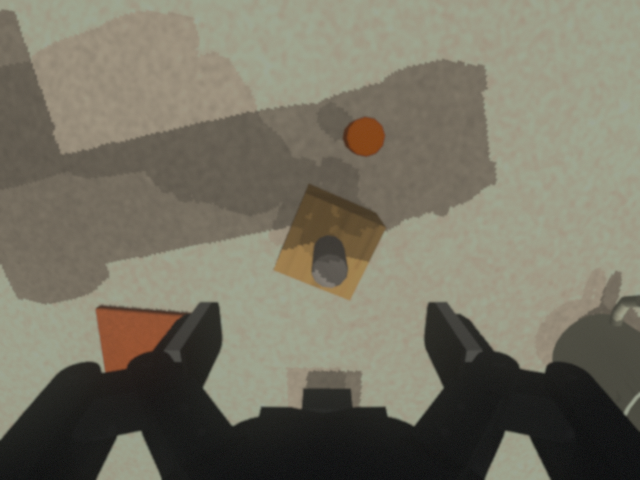

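The pin's head top is at about (330,268), some 5 px off the stereo prediction, so I measure it by segmentation before going down.

```bash
python3 - <<'E'
from h import *
np.set_printoptions(precision=1,suppress=True)
i=cv2.imread('pics/w2.png');st=read_state();c=cal('wrist',st)
h=cv2.cvtColor(i,cv2.COLOR_BGR2HSV)
a=cv2.resize(i[170:305,260:440],None,fx=4,fy=4,interpolation=cv2.INTER_CUBIC);cv2.imwrite('pics/w2c.png',a)
sub=h[225:295,300:360]; m=(sub[:,:,1]<60).astype(np.uint8)
n,l,S,C=cv2.connectedComponentsWithStats(m);k=1+S[1:,4].argmax();print(S[k],C[k]+[300,225])
for r in range(0,70,4): 
    x=np.where(l[r]==k)[0]; print(225+r,(x.min()+300,x.max()+300) if len(x) else None)
print(i[266,305:355].tolist()[::4])
E
```

```text
[  12   11   35   51 1397] [328.9 261.9]
225 None
229 None
233 None
237 (np.int64(323), np.int64(333))
241 (np.int64(318), np.int64(339))
245 (np.int64(316), np.int64(341))
249 (np.int64(315), np.int64(343))
253 (np.int64(315), np.int64(343))
257 (np.int64(314), np.int64(344))
261 (np.int64(314), np.int64(345))
265 (np.int64(313), np.int64(345))
269 (np.int64(313), np.int64(346))
273 (np.int64(312), np.int64(345))
277 (np.int64(314), np.int64(344))
281 (np.int64(316), np.int64(341))
285 (np.int64(322), np.int64(335))
289 None
293 None
[[78, 125, 156], [78, 126, 157], [72, 82, 88], [82, 88, 93], [81, 87, 92], [82, 89, 94], [81, 89, 93], [84, 91, 95], [86, 92, 96], [85, 92, 96], [79, 87, 91], [78, 127, 154], [78, 127, 158]]
```

View pics/w2c.png

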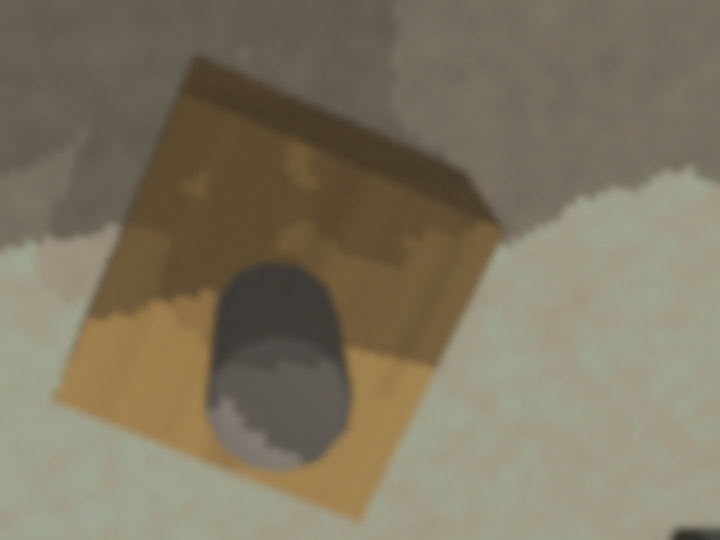

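```bash
python3 - <<'E'
from h import *
np.set_printoptions(precision=1,suppress=True)
st=read_state();c=cal('wrist',st)
print(onz(c,(329.3,270.5),92),onz(c,(329,250),50))
# refine in scene/side by segmentation of grey on the head
for n,(x0,y0,x1,y1) in dict(scene=(443,218,480,250),side=(235,328,270,368)).items():
    i=cv2.imread(f'pics/{n}0.png');h=cv2.cvtColor(i,cv2.COLOR_BGR2HSV)[y0:y1,x0:x1]
    m=(h[:,:,1]<50).astype(np.uint8);K=cal(n)
    for r in range(0,y1-y0,2):
        x=np.where(m[r])[0]; print(n,y0+r,(x0+x.min(),x0+x.max(),len(x)) if len(x) else None, end=' ')
    print()
print('pred', proj(cal('scene'),[466,309,92]),proj(cal('side'),[466,309,92]),proj(cal('scene'),[466,309,50]),proj(cal('side'),[466,309,50]))
E
```

```text
[467.1 308.3  92. ] [467.8 307.1  50. ]
scene 218 (np.int64(443), np.int64(479), 37) scene 220 (np.int64(443), np.int64(479), 37) scene 222 (np.int64(443), np.int64(479), 37) scene 224 (np.int64(443), np.int64(479), 37) scene 226 (np.int64(443), np.int64(479), 37) scene 228 (np.int64(443), np.int64(479), 37) scene 230 (np.int64(443), np.int64(479), 37) scene 232 (np.int64(443), np.int64(479), 27) scene 234 (np.int64(443), np.int64(479), 22) scene 236 (np.int64(443), np.int64(479), 19) scene 238 (np.int64(443), np.int64(479), 18) scene 240 (np.int64(443), np.int64(479), 18) scene 242 (np.int64(455), np.int64(479), 15) scene 244 (np.int64(472), np.int64(479), 8) scene 246 (np.int64(472), np.int64(479), 8) scene 248 (np.int64(472), np.int64(479), 8) 
side 328 (np.int64(235), np.int64(267), 16) side 330 (np.int64(235), np.int64(265), 18) side 332 (np.int64(235), np.int64(268), 18) side 334 (np.int64(236), np.int64(268), 21) side 336 (np.int64(235), np.int64(268), 25) side 338 (np.int64(235), np.int64(269), 25) side 340 (np.int64(235), np.int64(269), 25) side 342 (np.int64(236), np.int64(269), 24) side 344 (np.int64(236), np.int64(269), 24) side 346 (np.int64(235), np.int64(268), 23) side 348 (np.int64(236), np.int64(269), 22) side 350 (np.int64(236), np.int64(256), 14) side 352 (np.int64(245), np.int64(256), 11) side 354 (np.int64(245), np.int64(256), 12) side 356 (np.int64(245), np.int64(257), 13) side 358 (np.int64(245), np.int64(256), 12) side 360 (np.int64(246), np.int64(256), 11) side 362 (np.int64(249), np.int64(253), 5) side 364 None side 366 None 
pred [460.5 226.5] [250.3 339.1] [457.5 241.5] [252.3 359.6]
```

step_arm(
  moves=[
    {"travel": [0.005, 0.002, 0], "twist": [0, 0, 0], "fingers": 1},
    {"travel": [0, 0, 0.025], "twist": [0, 0, 0], "fingers": 1},
    {"travel": [0, 0, 0.025], "twist": [0, 0, 0], "fingers": 1},
    {"travel": [0, 0, 0.025], "twist": [0, 0, 0], "fingers": 1},
    {"travel": [0, 0, 0.02], "twist": [0, 0, 0], "fingers": 1},
    {"travel": [0, 0, 0.011], "twist": [0, 0, 0], "fingers": 1},
    {"travel": [0, 0, 0], "twist": [0, 0, 0], "fingers": 1},
    {"travel": [0, 0, 0], "twist": [0, 0, 0], "fingers": 0.4},
    {"travel": [0, 0, 0], "twist": [0, 0, 0], "fingers": 0.4},
    {"travel": [0, 0, 0], "twist": [0, 0, 0], "fingers": 0},
    {"travel": [0, 0, 0], "twist": [0, 0, 0], "fingers": 0},
    {"travel": [0, 0, 0], "twist": [0, 0, 0], "fingers": 0},
  ],
)

```text
clock: 3.83
position: [467.6, 310.3, 61.8]
eef_rot: [-0.0, 0.992, 0.125, 0.001]
force: [0.7, -1.2, 0.2]
gripper_width: 0.3
```

step_arm(
  moves=[
    {"travel": [0, 0, 0], "twist": [0, 0, 0], "fingers": 0},
    {"travel": [0, 0, 0], "twist": [0, 0, 0], "fingers": 0},
  ],
)

```text
clock: 4.0
position: [467.5, 310.3, 61.9]
eef_rot: [-0.0, 0.992, 0.125, 0.001]
force: [-0.9, -0.9, 5.7]
gripper_width: 0.237
```

step_arm(
  moves=[
    {"travel": [0, 0, -0.02], "twist": [0, 0, 0], "fingers": 0},
    {"travel": [0, 0, -0.04], "twist": [0, 0, 0], "fingers": 0},
    {"travel": [0, 0, -0.04], "twist": [0, 0, 0], "fingers": 0},
    {"travel": [0, 0, -0.02], "twist": [0, 0, 0], "fingers": 0},
    {"travel": [-0.001, 0.038, 0], "twist": [0, 0, 0], "fingers": 0},
    {"travel": [0, 0.038, 0], "twist": [0, 0, 0], "fingers": 0},
    {"travel": [-0.001, 0.038, 0], "twist": [0, 0, 0], "fingers": 0},
    {"travel": [0, 0.038, 0], "twist": [0, 0, 0], "fingers": 0},
    {"travel": [0, 0.038, 0], "twist": [0, 0, 0], "fingers": 0},
    {"travel": [0, 0.038, 0], "twist": [0, 0, 0], "fingers": 0},
    {"travel": [0, 0, 0.02], "twist": [0, 0, 0], "fingers": 0},
    {"travel": [0, 0, 0], "twist": [0, 0, 0], "fingers": 0},
  ],
)

```text
clock: 5.0
position: [506.9, 142.3, 134.0]
eef_rot: [0.0, 0.992, 0.123, -0.002]
force: [-0.8, -0.2, -1.7]
gripper_width: 0.239
```

```bash
python3 - <<'E'
from h import *
np.set_printoptions(precision=1,suppress=True)
st=read_state();print(st['clock'],st['position'],rot(st).as_euler('zyx'),st['gripper_width'],st['force'],st['joint_vel'].round(2))
I={n:get_image(n)[:,:,::-1] for n in('scene','side','wrist')}
for n in I: cv2.imwrite(f'pics/{n}1.png',I[n])
def c(im,x,y,w,h,k): return cv2.resize(im[y:y+h,x:x+w],(w*k,h*k),interpolation=cv2.INTER_CUBIC)
p=st['position']
for n in('scene','side'): print(n,proj(cal(n),p),proj(cal(n),p-[0,0,52]),proj(cal(n),[508.1,143.4,60]))
cv2.imwrite('pics/comp2.png',np.hstack([c(I['scene'],350,190,66,95,6)[:,:400],c(I['side'],255,215,66,95,6)[:,:400]]))
E
```

```text
5.0 [506.9 142.3 134. ] [-0.2 -0.   3.1] 0.23855388788156598 [-0.8 -0.2 -1.7] [ 0.  -0.   0.   0.1  0.   0. ]
scene [385.9 219. ] [384.1 238.5] [383.8 246.9]
side [289.4 258.8] [290.5 283.1] [290.1 293.1]
```

View pics/comp2.png

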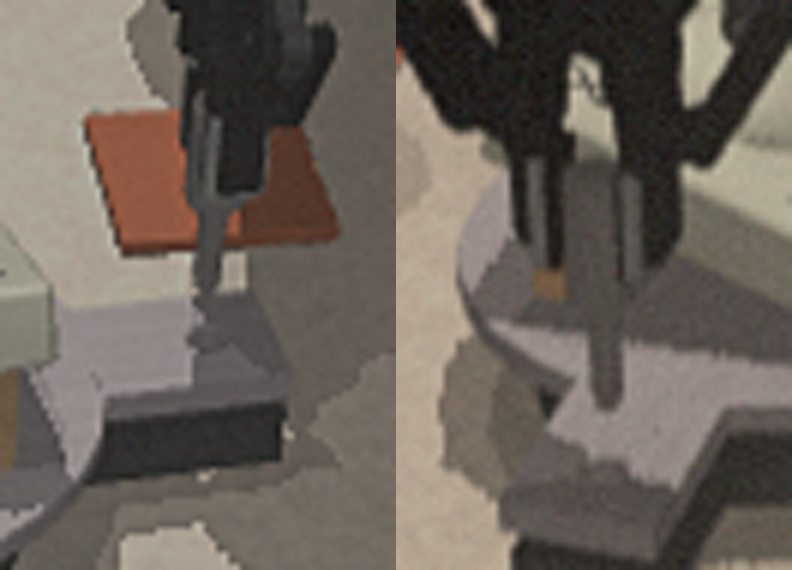

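```bash
python3 - <<'E'
from h import *
np.set_printoptions(precision=1,suppress=True)
s,d=cal('scene'),cal('side')
print('tip',*tri((s,(384.4,238.4)),(d,(289.9,282.6))),'hole',*tri((s,(384.2,246.5)),(d,(289.4,293.1))))
# hole centroid & pin shank columns
def cen(n,f,x0,y0,x1,y1,t):
    g=cv2.imread(f).astype(int).sum(2)[y0:y1,x0:x1]//3; print(n);print(g)
cen('sideshank','pics/side1.png',282,262,300,286,0)
cen('sceneshank','pics/scene1.png',378,222,392,242,0)
cen('scenehole','pics/scene0.png',379,243,391,251,0)
cen('sidehole','pics/side0.png',283,288,297,299,0)
E
```

```text
tip [507.8 142.9  83.1] 0.01022184077938222 hole [508.4 144.5  60.9] 0.5061887598595832
sideshank
[[ 91  74  72  75  72  76  73  76  75  78  64  60  71  75  71  82  86  79]
 [ 89  71  68  75  77  74  77  70  77  77  69  69  65  75  77  84  79  78]
 [ 88  74  71  74  72  77  76  75  71  76  69  68  63  77  80  79  79  73]
 [ 83  71  72  72  77  73  76  77  74  75  69  75  73  82  73  77  74  80]
 [ 75  81  79  79  76  73  75  73  73  71  75  76  79  73  81  84  77  79]
 [ 77  81  78  80  74  73  74  75  74  74  72  81  83  78  76  73  76  78]
 [ 72  77  80  73  78  70  76  73  74  74  68  83  76  80  78  79  76  84]
 [ 75  81  81  75  76  69  66  75  76  65  71  80  78  75  79  75  78  75]
 [106 104 104 106  99  73  76  79  77  71  80  77  77  78  76  75  78  78]
 [136 129 138 130 119  81  73  73  77  74  82 100  81  95  80  77  75  79]
 [142 136 140 132 136  83  74  79  78  71 100 124 105 122 105 102 100 101]
 [144 146 140 144 145  87  72  76  75  74  95 137 135 134 134 134 126 132]
 [148 145 139 144 148  91  68  74  78  66  88 141 144 147 141 141 140 146]
 [144 143 145 148 141  92  
[... 2368 characters left out ...]
137 137 134 135 136 134 135 134 134 134]]
sidehole
[[139 143 140 139 140 140 143 141 136 139 139 136 136 140]
 [134 138 144 140 140 139 138 138 141 139 141 141 138 142]
 [136 146 144 135 139 133 131 128 139 136 133 137 138 144]
 [141 145 137 122 120 113 114 109 111 115 124 141 143 141]
 [140 138 125 104  95  88  86  85  87  86 109 138 140 140]
 [142 133 119  84  84  86  87  87  82  79 103 141 140 145]
 [139 137 129 105  92  85  89  88  89  98 130 141 141 140]
 [138 136 140 127 117 114 111 114 118 123 141 144 138 135]
 [140 139 138 142 139 141 141 137 143 137 142 136 138 141]
 [140 138 131 141 136 140 137 137 145 142 138 136 138 135]
 [133 139 139 144 138 142 138 139 139 142 140 139 135 140]]
```

```bash
python3 - <<'E'
from h import *
np.set_printoptions(precision=2,suppress=True)
s,d=cal('scene'),cal('side')
def best(z,a,b):
    # least squares x,y at fixed z
    from scipy.optimize import least_squares
    r=least_squares(lambda q:np.r_[proj(s,[*q,z])-a,proj(d,[*q,z])-b],[508,143]);return r.x,r.fun
print('hole',best(60,(384.1,246.3),(289.2,292.9)))
print('tip',best(82.1,(384.2,238.1),(289.9,282.1)))
st=read_state();print(st['position'],rot(st).as_matrix())
E
```

```text
hole (array([508.69, 144.14]), array([0.08, 0.76, 0.4 , 0.26]))
tip (array([508.01, 141.97]), array([-0.27,  0.73,  0.22,  0.67]))
[507.27 144.36 135.88] [[ 0.97  0.25 -0.  ]
 [ 0.25 -0.97  0.  ]
 [-0.   -0.   -1.  ]]
```

The arm was still settling when those pictures were taken, so I take fresh ones now that it is still.

```bash
python3 - <<'E'
from h import *
np.set_printoptions(precision=2,suppress=True)
I={n:get_image(n)[:,:,::-1] for n in('scene','side')}
st=read_state();print(st['clock'],st['position'],st['joint_vel'].round(3))
p=st['position']
for n,(x0,y0,x1,y1) in dict(scene=(378,228,392,242),side=(282,270,300,286)).items():
    print(n,'pred tip',proj(cal(n),p-[0,0,51.9]),'pred shank z+20',proj(cal(n),p-[0,0,31.9]))
    print(I[n][y0:y1,x0:x1].astype(int).sum(2)//3)
E
```

```text
5.25 [507.88 144.76 136.44] [ 0. -0.  0. -0. -0. -0.]
scene pred tip [385.32 237.95] pred shank z+20 [386.04 230.54]
[[ 99 102 103 102 103  94  64  72  73  73  76  96  60  65]
 [104 101 102  97  97  83  64  73  75  74  64  72  63  59]
 [ 71  70  69  69  67  64  69  72  75  72  55  60  60  57]
 [ 50  52  52  52  56  56  67  73  72  70  61  64 147  89]
 [156 158 161 162 166 107  71  71  73  65 118 144 158  88]
 [163 164 167 170 162  90  69  73  74  59 153 152 151  82]
 [158 160 162 163 149  78  68  71  71  52 152 145 146 140]
 [162 162 165 165 148  99  71  70  67  68 148 143 146 153]
 [162 163 164 166 152 100  69  68  62 118 151 148 151 155]
 [162 163 163 166 149 154  64  66  76 152 152 151 156 159]
 [165 164 164 166 155 164 106 109 110 125 126 108 108  96]
 [154 153 144 148 145 108  83  81  88  84  84  78  80  76]
 [138 140 137 139 143  78  75  77  77  76  79  77  79  77]
 [139 137 136 137 142  69  71  75  80  77  79  78  78  79]]
side pred tip [289.25 282.44] pred shank z+20 [288.81 273.23]
[[105 104 108 104  67  72  79  73  71  67  83  78  73  79  76  81  78  75]
 [136 127 138 129  
[... 406 characters left out ...]
142 138 141 144 146 143]
 [100 118 130 142 103  72  74  78  66  87 146 145 143 141 146 141 140 141]
 [ 76  84  95 137 102  71  74  71  71  88 144 142 141 138 139 144 143 148]
 [ 85  91 121 141 102  73  76  76  74  92 144 145 141 146 141 141 141 140]
 [ 80 111 145 146 119  71  75  73  76 108 139 139 136 143 143 139 144 141]
 [ 76 136 146 142 139  87  75  69  73 119 140 140 142 140 141 141 137 137]
 [112 147 142 143 143 114  87  86  87 127 136 142 143 139 141 138 135 139]
 [142 145 143 140 139 138 119 122 121 138 140 137 143 144 139 139 138 139]
 [151 138 141 138 142 141 144 143 141 141 142 138 133 137 138 137 139 144]
 [141 141 143 142 137 138 141 138 140 139 140 140 142 140 137 138 143 143]]
```

Now settled at TCP (507.9,144.8,136.4). The pin tip is within about 0.6 mm of the TCP axis in both views, and the hole is at about (508.5,144.3). I lower the pin in stages.

step_arm(
  moves=[
    {"travel": [0.001, 0, 0.01], "twist": [0, 0, 0], "fingers": 0},
    {"travel": [0, 0, 0.01], "twist": [0, 0, 0], "fingers": 0},
    {"travel": [0, 0, 0.01], "twist": [0, 0, 0], "fingers": 0},
    {"travel": [0, 0, 0.01], "twist": [0, 0, 0], "fingers": 0},
    {"travel": [0, 0, 0], "twist": [0, 0, 0], "fingers": 0},
    {"travel": [0, 0, 0], "twist": [0, 0, 0], "fingers": 0},
  ],
)

```text
clock: 5.75
position: [507.7, 144.0, 105.1]
eef_rot: [0.0, 0.992, 0.125, -0.001]
force: [0.1, 0.5, -1.1]
gripper_width: 0.237
```

step_arm(
  moves=[
    {"travel": [0, 0, 0.008], "twist": [0, 0, 0], "fingers": 0},
    {"travel": [0, 0, 0.008], "twist": [0, 0, 0], "fingers": 0},
    {"travel": [0, 0, 0.008], "twist": [0, 0, 0], "fingers": 0},
    {"travel": [0, 0, 0], "twist": [0, 0, 0], "fingers": 0},
    {"travel": [0, 0, 0], "twist": [0, 0, 0], "fingers": 0},
  ],
)

```text
clock: 6.17
position: [508.1, 144.0, 87.5]
eef_rot: [0.0, 0.992, 0.125, -0.001]
force: [0.8, -0.4, -0.1]
gripper_width: 0.234
```

step_arm(
  moves=[
    {"travel": [0, 0, 0.007], "twist": [0, 0, 0], "fingers": 0},
    {"travel": [0, 0, 0.006], "twist": [0, 0, 0], "fingers": 0},
    {"travel": [0, 0, 0.004], "twist": [0, 0, 0], "fingers": 0},
    {"travel": [0, 0, 0.002], "twist": [0, 0, 0], "fingers": 0},
    {"travel": [0, 0, 0], "twist": [0, 0, 0], "fingers": 0},
    {"travel": [0, 0, 0], "twist": [0, 0, 0], "fingers": 0},
    {"travel": [0, 0, 0], "twist": [0, 0, 0], "fingers": 0},
  ],
)

```text
clock: 6.75
position: [508.8, 144.1, 73.9]
eef_rot: [0.0, 0.992, 0.125, 0.0]
force: [0.6, 0.9, -1.2]
gripper_width: 0.237
```

step_arm(
  moves=[
    {"travel": [0, 0, 0.001], "twist": [0, 0, 0], "fingers": 0},
    {"travel": [0, 0, 0], "twist": [0, 0, 0], "fingers": 0.4},
    {"travel": [0, 0, 0], "twist": [0, 0, 0], "fingers": 0.6},
    {"travel": [0, 0, 0], "twist": [0, 0, 0], "fingers": 0.8},
    {"travel": [0, 0, 0], "twist": [0, 0, 0], "fingers": 0.8},
    {"travel": [0, 0, 0], "twist": [0, 0, 0], "fingers": 0.8},
    {"travel": [0, 0, 0], "twist": [0, 0, 0], "fingers": 0.8},
  ],
)

```text
clock: 7.33
position: [508.7, 144.1, 73.1]
eef_rot: [0.0, 0.992, 0.125, 0.0]
force: [0.4, -1.2, 0.6]
gripper_width: 0.796
```

```bash
python3 - <<'E'
from h import *
I={n:get_image(n)[:,:,::-1] for n in('scene','side')}
st=read_state();print(st['clock'],st['position'],st['gripper_width'])
def c(im,x,y,w,h,k): return cv2.resize(im[y:y+h,x:x+w],(w*k,h*k),interpolation=cv2.INTER_CUBIC)
for n in I: cv2.imwrite(f'pics/{n}2.png',I[n])
for n in I: print(n,[proj(cal(n),[508.5,144.3,z]).round(1) for z in(60,102)])
cv2.imwrite('pics/comp3.png',np.hstack([c(I['scene'],350,200,66,80,6),c(I['side'],257,235,66,80,6)]))
E
```

```text
7.4333 [508.67138976 144.09131558  73.04778659] 0.7976852727360395
scene [array([384.3, 247. ]), array([385.7, 231.7])]
side [array([289.6, 293.2]), array([288.7, 274.2])]
```

View pics/comp3.png

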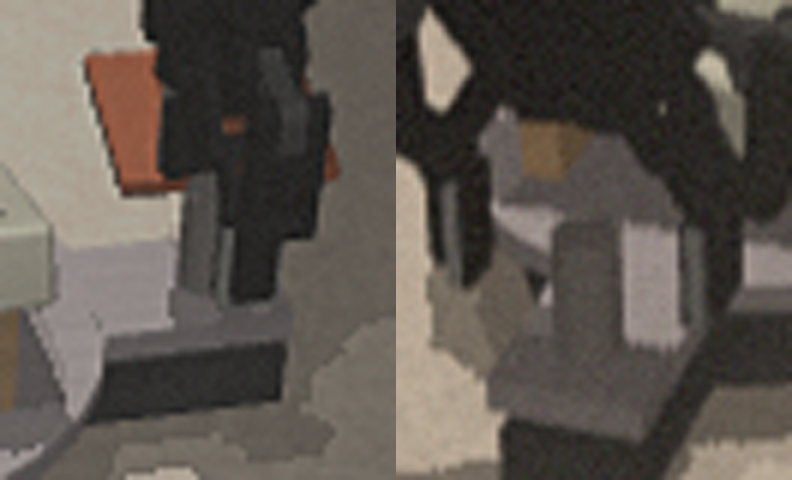

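The side view shows the pin head standing on the lug with its top at (288.7,272.5), as predicted for fully home, and the fingers clear. Next I lift off and go to the probe.

step_arm(
  moves=[
    {"travel": [0, 0, -0.015], "twist": [0, 0, 0], "fingers": 0.8},
    {"travel": [0, 0, -0.03], "twist": [0, 0, 0], "fingers": 0.8},
    {"travel": [0, 0, -0.045], "twist": [0, 0, 0], "fingers": 0.8},
    {"travel": [0, 0, -0.045], "twist": [0, 0, 0], "fingers": 1},
    {"travel": [0, 0, -0.045], "twist": [0, 0, 0], "fingers": 1},
    {"travel": [0, 0, -0.035], "twist": [0, 0, 0], "fingers": 1},
  ],
)

```text
clock: 7.93
position: [509.1, 144.2, 237.1]
eef_rot: [0.0, 0.992, 0.125, 0.001]
force: [-0.3, -0.2, 0.4]
gripper_width: 1.003
```

step_arm(
  moves=[
    {"travel": [-0.018, 0.044, 0], "twist": [0, 0, 0], "fingers": 1},
    {"travel": [-0.018, 0.044, 0], "twist": [0, 0, 0], "fingers": 1},
    {"travel": [-0.018, 0.044, 0], "twist": [0, 0, 0], "fingers": 1},
    {"travel": [-0.018, 0.044, 0], "twist": [0, 0, 0], "fingers": 1},
    {"travel": [-0.018, 0.044, 0], "twist": [0, 0, 0], "fingers": 1},
    {"travel": [-0.018, 0.044, 0], "twist": [0, 0, 0], "fingers": 1},
    {"travel": [-0.018, 0.044, 0], "twist": [0, 0, 0], "fingers": 1},
    {"travel": [-0.018, 0.044, 0], "twist": [0, 0, 0], "fingers": 1},
    {"travel": [-0.018, 0.044, 0], "twist": [0, 0, 0], "fingers": 1},
    {"travel": [-0.018, 0.044, 0], "twist": [0, 0, 0], "fingers": 1},
    {"travel": [-0.018, 0.044, 0], "twist": [0, 0, 0], "fingers": 1},
    {"travel": [-0.018, 0.044, 0], "twist": [0, 0, 0], "fingers": 1},
  ],
)

```text
clock: 8.93
position: [449.0, -281.4, 234.4]
eef_rot: [0.0, 0.992, 0.125, 0.0]
force: [0.8, -0.7, 0.1]
gripper_width: 1.001
```

step_arm(
  moves=[
    {"travel": [0, 0, 0.02], "twist": [0, 0, 0], "fingers": 1},
    {"travel": [0, 0, 0], "twist": [0, 0, 0], "fingers": 1},
    {"travel": [0, 0, 0], "twist": [0, 0, 0], "fingers": 1},
    {"travel": [0, 0, 0], "twist": [0, 0, 0], "fingers": 1},
  ],
)

```text
clock: 9.27
position: [449.5, -278.7, 219.5]
eef_rot: [-0.0, 0.992, 0.125, -0.0]
force: [0.5, 1.0, 0.1]
gripper_width: 1.0
```

```bash
python3 - <<'E'
from h import *
st=read_state();I={n:get_image(n)[:,:,::-1] for n in('wrist','scene','side')}
print(st['position'],rot(st).as_euler('zyx'),st['joint_pos'].round(2),read_state()['position'])
for n in I: cv2.imwrite(f'pics/{n}3.png',I[n])
c=cal('wrist',st);print(proj(c,[446,-283.6,150]),proj(c,[446,-283.6,71]))
w=I['wrist'][150:480,160:490]
a=cv2.resize(w,(600,600),interpolation=cv2.INTER_CUBIC)
s=I['side'][255:310,265:315];s=cv2.resize(s,(200,220),interpolation=cv2.INTER_CUBIC)
s2=I['scene'][215:270,360:410];s2=cv2.resize(s2,(200,220),interpolation=cv2.INTER_CUBIC)
b=np.zeros((600,200,3),np.uint8);b[:220]=s;b[230:450]=s2
cv2.imwrite('pics/comp4.png',np.hstack([a,b]))
E
```

```text
[ 449.53369644 -278.70985165  219.51817152] [-2.50982434e-01 -4.72479343e-04 -3.14097795e+00] [-0.68  0.29 -0.08  1.21  0.    0.64] [ 450.13278054 -278.82222374  220.02091191]
[315.55020114 261.61343659] [317.44752472 229.99194652]
```

View pics/comp4.png

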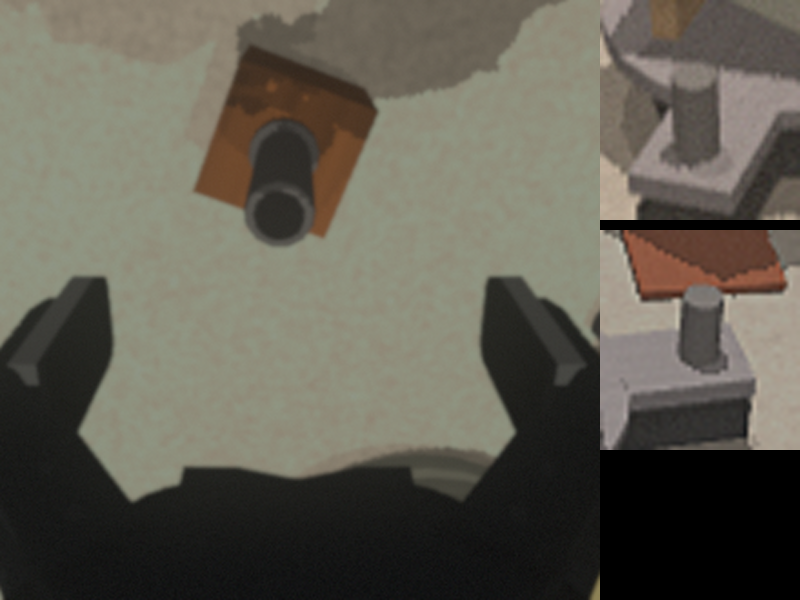

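The pin stands upright and home on the lug in both side crops. The probe's barrel top is at wrist pixel (314,267) and the flange at about (316,233).

```bash
python3 - <<'E'
from h import *
np.set_printoptions(precision=1,suppress=True)
from scipy.optimize import minimize
st=read_state();c=cal('wrist',st)
print(st['position'],onz(c,(314,267.2),150),onz(c,(315.7,233.6),71))
i=cv2.imread('pics/wrist3.png');g=i[235:300,285:345].astype(int).sum(2)//3
m=(i[225:295,285:345].max(2)<105).astype(np.uint8)
for r in range(0,70,5):
    x=np.where(m[r])[0];print(225+r,(x.min()+285,x.max()+285,len(x)) if len(x) else None)
s,d=cal('scene'),cal('side')
X=[448,-282.5,150];print(proj(s,X),proj(d,X),'picked (190.5,189),(417,176)')
E
```

```text
[ 450.1 -278.8  220. ] [ 446.7 -288.   150. ] [ 446.1 -287.5   71. ]
225 (np.int64(285), np.int64(344), 60)
230 (np.int64(289), np.int64(342), 54)
235 (np.int64(295), np.int64(338), 44)
240 (np.int64(297), np.int64(335), 39)
245 (np.int64(297), np.int64(333), 37)
250 (np.int64(296), np.int64(332), 37)
255 (np.int64(295), np.int64(333), 39)
260 (np.int64(294), np.int64(333), 40)
265 (np.int64(294), np.int64(334), 41)
270 (np.int64(295), np.int64(332), 38)
275 (np.int64(297), np.int64(331), 35)
280 (np.int64(301), np.int64(326), 26)
285 None
290 None
[191.  189.7] [416.4 175. ] picked (190.5,189),(417,176)
```

step_arm(
  moves=[
    {"travel": [-0.007, 0.007, 0], "twist": [0, 0, 0], "fingers": 1},
    {"travel": [0, 0, 0.02], "twist": [0, 0, 0], "fingers": 1},
    {"travel": [0, 0, 0.035], "twist": [0, 0, 0], "fingers": 1},
    {"travel": [0, 0, 0.035], "twist": [0, 0, 0], "fingers": 1},
    {"travel": [0, 0, 0.035], "twist": [0, 0, 0], "fingers": 1},
    {"travel": [0, 0, 0.025], "twist": [0, 0, 0], "fingers": 1},
    {"travel": [0, 0, 0.015], "twist": [0, 0, 0], "fingers": 1},
    {"travel": [0, 0, 0], "twist": [0, 0, 0], "fingers": 1},
    {"travel": [0, 0, 0], "twist": [0, 0, 0], "fingers": 1},
    {"travel": [0, 0, 0], "twist": [0, 0, 0], "fingers": 1},
  ],
)

```text
clock: 10.25
position: [446.5, -286.6, 96.7]
eef_rot: [0.001, 0.992, 0.125, 0.001]
force: [0.7, 0.1, 0.4]
gripper_width: 1.0
```

step_arm(
  moves=[
    {"travel": [0, 0, 0], "twist": [0, 0, 0], "fingers": 0.5},
    {"travel": [0, 0, 0], "twist": [0, 0, 0], "fingers": 0.5},
    {"travel": [0, 0, 0], "twist": [0, 0, 0], "fingers": 0.4},
    {"travel": [0, 0, 0], "twist": [0, 0, 0], "fingers": 0},
    {"travel": [0, 0, 0], "twist": [0, 0, 0], "fingers": 0},
    {"travel": [0, 0, 0], "twist": [0, 0, 0], "fingers": 0},
    {"travel": [0, 0, 0], "twist": [0, 0, 0], "fingers": 0},
  ],
)

```text
clock: 10.83
position: [445.9, -286.3, 96.0]
eef_rot: [0.0, 0.992, 0.125, 0.0]
force: [-0.7, -0.1, 3.5]
gripper_width: 0.285
```

step_arm(
  moves=[
    {"travel": [0, 0, -0.015], "twist": [0, 0, 0], "fingers": 0},
    {"travel": [0, 0, -0.035], "twist": [0, 0, 0], "fingers": 0},
    {"travel": [0, 0, -0.04], "twist": [0, 0, 0], "fingers": 0},
    {"travel": [0, 0, -0.04], "twist": [0, 0, 0], "fingers": 0},
    {"travel": [0, 0, -0.04], "twist": [0, 0, 0], "fingers": 0},
    {"travel": [0, 0, -0.025], "twist": [0, 0, 0], "fingers": 0},
    {"travel": [0, 0, -0.01], "twist": [0, 0, 0], "fingers": 0},
    {"travel": [0, 0, 0], "twist": [0, 0, 0], "fingers": 0},
    {"travel": [0, 0, 0], "twist": [0, 0, 0], "fingers": 0},
    {"travel": [0, 0, 0], "twist": [0, 0, 0], "fingers": 0},
  ],
)

```text
clock: 11.67
position: [445.0, -285.3, 247.3]
eef_rot: [-0.001, 0.992, 0.125, -0.001]
force: [-0.5, -0.3, -1.6]
gripper_width: 0.289
```

```bash
cat >> h.py <<'E'
PSI=.25
RT=down(PSI)*Ro.from_euler('y',.35)   # tool along -normal of mould
NRM=-RT.apply([0,0,1.])
E
python3 - <<'E'
from h import *
print(NRM,read_state()['position'],read_state()['gripper_width'])
plan(np.array([514.4,-41.2,107.5])+NRM*(83+25),RT,10,0)
E
```

```text
[-0.33223795 -0.08483428  0.93937271] [ 445.03258463 -285.33393756  247.26188337] 0.28929662909567
{"travel":[0.012, -0.029, 0.005],"twist":[0.0, 0.35, 0.0],"fingers":0},
{"travel":[0.012, -0.029, 0.006],"twist":[-0.01, 0.35, 0.0],"fingers":0},
{"travel":[0.012, -0.03, 0.006],"twist":[0.0, 0.36, 0.0],"fingers":0},
{"travel":[0.011, -0.029, 0.006],"twist":[0.0, 0.35, 0.0],"fingers":0},
{"travel":[0.011, -0.029, 0.007],"twist":[0.0, 0.35, 0.0],"fingers":0},
{"travel":[0.011, -0.029, 0.007],"twist":[-0.01, 0.35, 0.0],"fingers":0},
{"travel":[0.011, -0.03, 0.008],"twist":[0.0, 0.35, 0.0],"fingers":0},
{"travel":[0.011, -0.029, 0.007],"twist":[0.0, 0.36, 0.0],"fingers":0},
{"travel":[0.01, -0.029, 0.009],"twist":[0.0, 0.35, 0.0],"fingers":0},
{"travel":[0.01, -0.029, 0.008],"twist":[-0.01, 0.35, 0.0],"fingers":0},
end [478.71779513 -50.65412733 209.27703216] [-3.0281397  -0.37971897 -0.53543474]
```

step_arm(
  moves=[
    {"travel": [0.012, -0.029, 0.005], "twist": [0, 0.35, 0], "fingers": 0},
    {"travel": [0.012, -0.029, 0.006], "twist": [-0.01, 0.35, 0], "fingers": 0},
    {"travel": [0.012, -0.03, 0.006], "twist": [0, 0.36, 0], "fingers": 0},
    {"travel": [0.011, -0.029, 0.006], "twist": [0, 0.35, 0], "fingers": 0},
    {"travel": [0.011, -0.029, 0.007], "twist": [0, 0.35, 0], "fingers": 0},
    {"travel": [0.011, -0.029, 0.007], "twist": [-0.01, 0.35, 0], "fingers": 0},
    {"travel": [0.011, -0.03, 0.008], "twist": [0, 0.35, 0], "fingers": 0},
    {"travel": [0.011, -0.029, 0.007], "twist": [0, 0.36, 0], "fingers": 0},
    {"travel": [0.01, -0.029, 0.009], "twist": [0, 0.35, 0], "fingers": 0},
    {"travel": [0.01, -0.029, 0.008], "twist": [-0.01, 0.35, 0], "fingers": 0},
    {"travel": [0, 0, 0], "twist": [0, 0, 0], "fingers": 0},
    {"travel": [0, 0, 0], "twist": [0, 0, 0], "fingers": 0},
  ],
)

```text
clock: 12.67
position: [477.2, -49.9, 208.4]
eef_rot: [-0.021, 0.977, 0.123, 0.172]
force: [-0.7, -0.3, -1.0]
gripper_width: 0.292
```

step_arm(
  moves=[
    {"travel": [0, 0, 0], "twist": [0, 0, 0], "fingers": 0},
    {"travel": [0, 0, 0], "twist": [0, 0, 0], "fingers": 0},
    {"travel": [0, 0, 0], "twist": [0, 0, 0], "fingers": 0},
  ],
)

```text
clock: 12.92
position: [480.1, -52.4, 210.9]
eef_rot: [-0.02, 0.977, 0.122, 0.174]
force: [0.4, 0.2, -1.5]
gripper_width: 0.289
```

```bash
python3 - <<'E'
from h import *
np.set_printoptions(precision=2,suppress=True)
st=read_state();I={n:get_image(n)[:,:,::-1] for n in('wrist','scene','side')}
p=st['position'];z=rot(st).apply([0,0,1.])
print(p,st['gripper_width'],st['force'],'angle to -n',np.arccos(-z@NRM),'tip',p+83*z,read_state()['position'])
for n in I: cv2.imwrite(f'pics/{n}4.png',I[n])
def c(im,x,y,w,h,k): return cv2.resize(im[y:y+h,x:x+w],(w*k,h*k),interpolation=cv2.INTER_CUBIC)
for n in('scene','side'):
    print(n,'tip',proj(cal(n),p+83*z),'nose end',proj(cal(n),p+61*z),'flange',proj(cal(n),p+31*z),'spot',proj(cal(n),[514.4,-41.2,107.5]))
A=c(I['scene'],270,170,80,80,5);B=c(I['side'],300,180,80,80,5)
cv2.imwrite('pics/comp5.png',np.vstack([np.hstack([A,B])]))
E
```

```text
[480.07 -52.4  210.93] 0.2887232150701933 [ 0.39  0.2  -1.51] angle to -n 0.00406263749066956 tip [507.85 -45.62 133.01] [480.   -52.14 211.04]
scene tip [296.22 216.13] nose end [295.48 206.02] flange [294.44 192.05] spot [298.28 227.76]
side tip [342.01 216.66] nose end [345.78 208.02] flange [351.06 195.91] spot [338.01 227.79]
```

View pics/comp5.png

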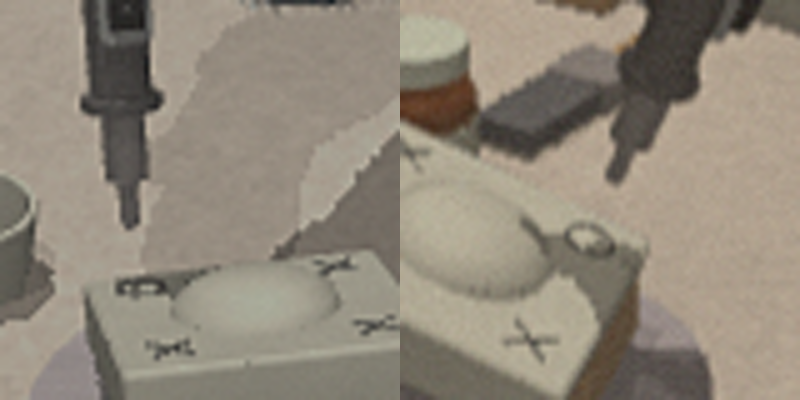

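Scene shows the tip at (296,215.2) and the ring at (298.4,227.6). Side shows the tip at (342.8,216) and the ring at (338,227.6). The probe looks straight in the jaws. Triangulating both from the same views gives the correction.

```bash
python3 - <<'E'
from h import *
np.set_printoptions(precision=2,suppress=True)
s,d=cal('scene'),cal('side')
st=read_state();R=rot(st);z=R.apply([0,0,1.])
T,e=tri((s,(296.1,215.3)),(d,(342.6,216.2)));S,e2=tri((s,(298.4,227.6)),(d,(338,227.7)))
print('tip',T,e,'kin',st['position']+83*z,'spot',S,e2)
for t,sp in((T,S),(st['position']+83*z,np.array([514.4,-41.2,107.5]))):
    v=sp-t;print('needed move in tool axes mm',R.inv().apply(v))
E
```

```text
tip [506.65 -45.95 134.25] 0.026372847826768298 kin [507.8  -45.34 133.13] spot [514.28 -40.95 107.85] 0.008011276917295503
needed move in tool axes mm [-1.   -3.05 27.74]
needed move in tool axes mm [-1.87 -2.47 26.6 ]
```

Both estimates agree to about 1 mm. I approach to about 3 mm short of contact, then press in small steps while watching the force.

step_arm(
  moves=[
    {"travel": [-0.001, -0.002, 0.006], "twist": [0, 0, 0], "fingers": 0},
    {"travel": [-0.001, -0.0015, 0.006], "twist": [0, 0, 0], "fingers": 0},
    {"travel": [0, 0, 0.006], "twist": [0, 0, 0], "fingers": 0},
    {"travel": [0, 0, 0.006], "twist": [0, 0, 0], "fingers": 0},
    {"travel": [0, 0, 0.004], "twist": [0, 0, 0], "fingers": 0},
    {"travel": [0, 0, 0.003], "twist": [0, 0, 0], "fingers": 0},
    {"travel": [0, 0, 0], "twist": [0, 0, 0], "fingers": 0},
    {"travel": [0, 0, 0], "twist": [0, 0, 0], "fingers": 0},
    {"travel": [0, 0, 0], "twist": [0, 0, 0], "fingers": 0},
    {"travel": [0, 0, 0], "twist": [0, 0, 0], "fingers": 0},
  ],
)

```text
clock: 13.9
position: [485.6, -47.4, 188.8]
eef_rot: [-0.02, 0.977, 0.123, 0.174]
force: [1.1, -0.1, -1.5]
gripper_width: 0.291
```

```bash
cat > chk.py <<'E'
from h import *
np.set_printoptions(precision=2,suppress=True)
F=[];P=[]
for k in range(4):
    im=get_image('side');st=read_state();R=rot(st);F.append(R.inv().apply(st['force']));P.append(st['position'])
z=R.apply([0,0,1.]);p=np.mean(P,0)
print(st['clock'],p,'w',st['gripper_width'],'F tool',np.mean(F,0),'sd',np.std(F,0),'to spot (tool mm)',R.inv().apply(np.array([514.4,-41.1,107.6])-p-83*z),'ang',np.arccos(-z@NRM))
E
python3 chk.py
```

```text
14.1 [485.55 -47.41 188.79] w 0.29178858148138387 F tool [-0.3   0.7   1.02] sd [0.75 0.1  0.2 ] to spot (tool mm) [-0.32  0.74  3.39] ang 0.004004929826200308
```

step_arm(
  moves=[
    {"travel": [0, 0, 0.002], "twist": [0, 0, 0], "fingers": 0},
    {"travel": [0, 0, 0.002], "twist": [0, 0, 0], "fingers": 0},
    {"travel": [0, 0, 0.002], "twist": [0, 0, 0], "fingers": 0},
    {"travel": [0, 0, 0], "twist": [0, 0, 0], "fingers": 0},
    {"travel": [0, 0, 0], "twist": [0, 0, 0], "fingers": 0},
    {"travel": [0, 0, 0], "twist": [0, 0, 0], "fingers": 0},
  ],
)

```text
clock: 14.6
position: [486.9, -47.0, 184.4]
eef_rot: [-0.02, 0.977, 0.123, 0.174]
force: [-0.8, 0.1, 0.7]
gripper_width: 0.29
```

```bash
python3 chk.py
```

```text
14.8 [486.94 -47.   184.4 ] w 0.2871791065267253 F tool [-0.52  0.05 -0.34] sd [0.36 0.2  0.32] to spot (tool mm) [-0.14  0.82 -1.23] ang 0.003764430776562024
```

Contact has started: the force dropped by about 1.4 N, close to the spring's 1.6 N preload. I press on about 3.75 mm.

step_arm(
  moves=[
    {"travel": [0, 0, 0.002], "twist": [0, 0, 0], "fingers": 0},
    {"travel": [0, 0, 0.002], "twist": [0, 0, 0], "fingers": 0},
    {"travel": [0, 0, 0.001], "twist": [0, 0, 0], "fingers": 0},
    {"travel": [0, 0, 0], "twist": [0, 0, 0], "fingers": 0},
    {"travel": [0, 0, 0], "twist": [0, 0, 0], "fingers": 0},
    {"travel": [0, 0, 0], "twist": [0, 0, 0], "fingers": 0},
    {"travel": [0, 0, 0], "twist": [0, 0, 0], "fingers": 0},
    {"travel": [0, 0, 0], "twist": [0, 0, 0], "fingers": 0},
  ],
)

```text
clock: 15.47
position: [488.2, -46.7, 180.9]
eef_rot: [-0.02, 0.977, 0.123, 0.174]
force: [-1.9, 0.3, 2.1]
gripper_width: 0.288
```

```bash
python3 chk.py; python3 - <<'E'
from h import *
I={n:get_image(n)[:,:,::-1] for n in('scene','side')}
def c(im,x,y,w,h,k): return cv2.resize(im[y:y+h,x:x+w],(w*k,h*k),interpolation=cv2.INTER_CUBIC)
for n in I: cv2.imwrite(f'pics/{n}5.png',I[n])
cv2.imwrite('pics/comp6.png',np.hstack([c(I['scene'],275,180,130,100,3),c(I['side'],265,190,100,75,4)]) if 0 else np.hstack([c(I['scene'],278,190,57,57,7),np.vstack([c(I['side'],310,190,57,33,7),c(I['side'],270,265,57,24,7)])]))
E
```

```text
15.6667 [488.23 -46.68 180.86] w 0.28840760715840125 F tool [-0.72  0.24 -2.31] sd [0.96 0.25 0.68] to spot (tool mm) [-0.17  0.83 -5.01] ang 0.003749750654399884
```

View pics/comp6.png

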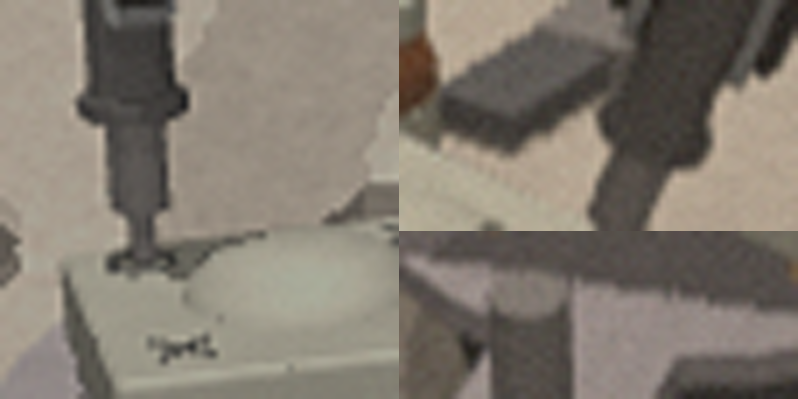

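The scene view shows the sprung tip standing inside the ring, and the pin is still upright. The axial force change is about 3.5 N against 3.6 N at half way. I run one last numeric check that the pin, lug and bystanders are unmoved, then hand in.

```bash
python3 - <<'E'
from h import *
a={n:(cv2.imread(f'pics/{n}3.png'),cv2.imread(f'pics/{n}5.png')) for n in('scene','side')}
for n,(x,y,w,h) in dict(scene=(372,224,30,40),side=(270,262,40,45)).items():
    p,q=[cv2.cvtColor(i,cv2.COLOR_BGR2GRAY)[y:y+h,x:x+w].astype(np.float32) for i in a[n]]
    print(n,'lug/pin shift px',cv2.phaseCorrelate(p,q,cv2.createHanningWindow((w,h),cv2.CV_32F)))
z=cv2.imread('pics/scene0.png')
for k,(x,y,w,h) in dict(mug=(420,300,72,72),bowl=(258,318,78,65),jar=(174,286,46,60),brush=(80,296,102,34),pot=(247,200,34,36),tile=(360,203,50,32)).items():
    p,q=[cv2.cvtColor(i,cv2.COLOR_BGR2GRAY)[y:y+h,x:x+w].astype(np.float32) for i in(z,a['scene'][1])]
    print(k,np.round(cv2.phaseCorrelate(p,q,cv2.createHanningWindow((w,h),cv2.CV_32F))[0],2))
E
python3 chk.py && python3 -c "
from station import *
print(job_done())"
```

```text
scene lug/pin shift px ((-0.050007773258816, -0.019140651969383526), 0.9793096121152242)
side lug/pin shift px ((0.06808712128354344, 0.42668205803410686), 0.9490207200580173)
mug [ 0.03 -0.03]
bowl [0.01 0.03]
jar [ 0.05 -0.01]
brush [0.   0.02]
pot [ 0.01 -0.15]
tile [0.05 0.17]
15.9667 [488.24 -46.68 180.85] w 0.2873539972842057 F tool [-1.19  0.02 -1.9 ] sd [0.31 0.14 0.31] to spot (tool mm) [-0.18  0.83 -5.02] ang 0.003731555981450628
the job is handed in; nothing more can be done
None
```

The pin is home through the lug into the socket and let go. The probe is being held pressed in the ringed spot, and I handed the job in at about 16 s. No verdict was reported.

- **Pin:** it stands upright on the lug, seen from both fixed cameras. The wheel was already in line before insertion, to a few tenths of a millimetre. Between release and the end, the lug and pin shifted at most 0.07 px sideways. The side view gave a 0.43 px vertical change that the scene view did not, which I put down to shadow.
- **Probe:** from the measured arm pose, the tip is about 0.9 mm from the ring centre and the axis is within 0.004 rad of my estimate of the face normal. It is about 5 mm into its 10 mm travel, and in the last scene picture it stands inside the ring.
- **Force:** the push came out at about 3.1–3.5 N from the change in the wrist force, against 3.6 N expected at half way. That reading carries roughly 0.5 N of noise.
- **Bystanders:** all six shifted less than 0.2 px in the scene camera.
- **Disagreement:** the wrist camera read positions about 2 mm low in y compared with the two fixed cameras. I used the fixed cameras for the final alignment of both the pin and the probe.

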